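# Pin and widen the printer riser to the next lock hole

### The arm

A 6-joint arm with a two-finger parallel gripper is mounted at the origin on the work surface. World frame = base frame: x ahead of the robot, y to its left, z up, the work surface at z = 0. Lengths are in m, angles in rad, forces in N, time in s.
With the tool pointing down it reaches from about 0.35 to 0.725 m from the base axis. Payload 6 kg.
Tool frame: the origin (TCP) lies on the centre line of the jaws, within the pads' length; the fingertips stand 17 mm ahead of it and the grasp point (between the pads) lies 2 mm behind it; z points along the fingers, y is the direction in which the jaws open and shut (so a half turn about z gives the same grasp; the last joint's range is limited). The gripper opens to 85 mm and grips with 20 to 120 N. Pads are 22 mm wide; open, the fingers measure 114 mm over their backs; the gripper's body (76 mm by 85 mm) begins 54 mm behind the grasp point. The pads swing forward as they close: fully open they stand 13 mm farther back than shut.
Start: joints at [1.543, 0.04, 0.085, 0, -1.615, -0.334], TCP at [0.212, 0.561, 0.248] pointing down, gripper open.
Joint ranges: [-2.56, 2.56], [-1.29, 2.01], [-1.08, 1.49], [-3.29, 1.98], [-2.81, -0.18], [-2.99, 2.99]. Speed limits (rad/s): [2.57, 2.57, 3.01, 3.14, 3.14, 3.14].

### API

Orientations are given as a rotation vector (axis times angle).
In Python, from bench import arm gives the robot as it stands. Calls block until the motion is done:
- arm.move_ptp(position, orientation): joint-space move of the TCP to a pose.
- arm.servo_line(position, attitude=None, rate=0.15, force_limit=None): straight line of the TCP; attitude=None keeps the orientation; rate is the mean speed in m/s. With force_limit (N) it stops when the force on the tool has changed by that much, and returns True; else False.
- arm.movej(angles): joint-space move.
- arm.move_gripper(opening, f_grip=None): finger opening in m; f_grip is the grip in N (None keeps the last); returns when the fingers have stopped.
- arm.hold(seconds).
- arm.solve_ik(position, orientation): joint angles nearest the present ones, or None.
- arm.get_state(): the state.
- arm.capture(name): name is "scene" or "top" or "wrist"; returns the picture (480x640x3 uint8, red, green, blue); there is no depth.
- arm.camera_params(name): a dict with "fovy" (degrees; the focal length in pixels is half the picture's height over the tangent of half this angle, whatever the lens; pixels are square), "cx", "cy" (the principal point, pixels), "xyz" and "attitude" of the camera in the world; the wrist camera has in their place "T_tool_cam" (4x4, takes a point from camera to tool coordinates, whose origin is the TCP and whose axes are the flange's). Camera axes: x right, y up, looking along -z (the intrinsics and any distortion apply to the point x, -y, -z); pixel columns grow to the right and rows downward; lengths in m; the calibration is good to about 2 mm. A picture is of the moment at which its call begins: read the wrist's pose just before it. camera_params takes no time and is no camera call.
A pose or a line that the arm cannot do raises arm.Unreachable and nothing moves.
- arm.finish_job(): hands the job in, once; it reports no verdict.
Trained networks look in the newest picture that a camera, given by its name, has taken for a name from the list of things; names that differ only in an ending like _2 or _b are one class to them, and where a whole thing is asked for, a point or a joint stands for the part that bears it (a point fixed in the world has none). Each returns a list of dicts, best first, with "confidence" (0 to 1); they miss things now and then, are a little off and sometimes report something else, mostly with a low value. They report only what shows in the picture. A call takes as long as a camera call.
- arm.spot_in(camera, label): "rect" ([left, top, right, bottom] in pixels, round what is visible of it).
- arm.cut_out(camera, label): "mask" (480x640 bool, what is visible of it) and "rect" ([left, top, right, bottom] in pixels, round what is visible of it).
- arm.pinpoint(camera, label): "uv" ([column, row] in pixels: a listed point, or the origin of a listed thing).
The state is a dict: "time_s": time; "q": joint angles; "joint_velocities": joint speeds; "tau": joint torques, N m; "tool_pos": TCP position; "ee_rot": TCP orientation; "ft_force": force on the tool from outside, world axes, zero at the start; "moment": the same for the moment, N m; "width": finger opening in m.
Only numpy, scipy, OpenCV 4.12 (cv2) and the standard library are available. Lean on these libraries where they do the work, as an engineer would, in place of code of your own. Each camera call takes 0.05 s, during which the arm holds its last target. There are 200 camera calls.

### The job

The printer riser is to be made one hole wider for a bigger printer. First take the loose yellow-gripped lock pin from the pen block and push it fully home, down through the left foot's socket and the cross tube, and let go of it; then pull up the red spring knob, slide the right foot outwards (away from the pinned foot) to the very next hole and let the lock drop fully home there. Finish while still holding the red knob, with the lock down in its hole, ready for the printer to be set on; leave the mug, stapler and phone where they are.

Things in the scene. Friction and masses are not known exactly. Their poses are not given: they have to be found in the camera images.
- stand: Left foot of the printer riser, stays put: black trestle 220 mm deep (x), 93 mm high, top rail at y = 185 mm; a white socket 52 mm wide (x), top at z = 40 mm, runs inwards from it (y = 176 to 70 mm) and holds the cross tube. Origin on the desk under the middle of the riser, on the tube's centre line; z up, y along the tube towards this left foot, so -y is outwards for the right foot.
- lock_hole (a point): Centre of the mouth of the 12 mm hole for the lock pin, in the top of the white socket: 40 mm above the desk, at x = 0, y = 100 mm in stand. It goes straight down through the 5 mm socket wall and the cross tube (13 mm hole there); slight chamfer.
- lock_pin: Loose lock pin, 60 g: steel shank 10 mm thick, 34 mm long, tapered tip; steel shoulder 22 mm across, 34 to 38 mm above the tip; round yellow grip 18 mm across, 38 to 74 mm above the tip. Origin at the tip, z up along it. Starts upright in the pen block, shoulder resting on its top, tip 6 mm above the desk; home in the riser the shoulder rests on the socket, tip again at 6 mm.
- pin_shoulder (a point): Underside of the lock pin's shoulder, on its axis, 34 mm above the tip. The pin is home when this lies on lock_hole.
- pin_grip (a point): Middle of the pin's yellow grip, on its axis, 60 mm above the tip and 26 mm above the shoulder's underside.
- pen_block: Dark wooden pen block, 130 x 50 x 40 mm, stays put; origin under its centre, x along its length. The lock pin stands in a 13 mm hole at x = -42 mm; two pens stick out 30 mm above its top at x = 30 and 48 mm.
- knob_mid (a point): Middle of the red knob of the spring lock on the right foot's sleeve (moves with the knob): round, 24 mm across, 25 mm high, axis upright; 52 to 77 mm above the desk when the lock is down, this point then at 65 mm. Under it is a steel nut 21 mm across, 38 to 51 mm above the desk. At the start at x = 0, y = -60 mm in stand.
- knob: The red knob; origin at the centre of its underside, 13 mm below knob_mid; z up.
- plunger (a joint): How far the red knob and its lock are pulled up, m: 0 = down, home in a hole; 0.013 = right up. The 8 mm round-nosed lock comes clear of its 11 mm hole at 0.009 and rests at about 0.009 if let down between holes. A spring pushes it down: 4.5 N when down, 8.5 N when right up.
- sleeve (a joint): How far the right foot with sleeve (black, 48 mm wide, top at z = 39 mm) and knob has slid outwards along the cross tube (-y of stand), m: 0 = present hole (start, within 1 mm), 0.040 = next hole outwards, 0.080 a further one, -0.040 one inwards. The lock has 1.5 mm of play each way in a hole. Sliding takes about 4 N with the lock clear; with it down it cannot slide. Foot's top rail at y = -205 mm at 0.
- cross_tube (a joint): How far the cross tube (aluminium, 40 mm wide, top at z = 35 mm, black lock holes 40 mm apart) has been dragged out of the left foot's socket, m: 0 = in place, holes in line, as at the start; range to 0.045. A stiff fit (about 9 N); with the lock pin home it is held within 4 mm.
- mug: White china mug, 80 mm across, 92 mm high, leave alone. Origin at the centre of its underside.
- stapler: Blue and black stapler on the desk, 150 x 36 x 48 mm, leave alone. Origin at the centre of its underside, x along it.
- phone: Phone in a green case, 76 x 156 x 9 mm, on the desk in front of the riser, leave alone. Origin at the centre of its underside, y along it.

How it is judged:
By the outcome, as a careful person would: the job done as asked, in the order asked, and still so for the second after the job is handed in, while the arm keeps its last pose, push and grip.
It also fails if it takes over 58 s, if anything falls off the work surface, if the arm or the gripper's body presses on something with over 40 N, if the wrist force passes 120 N, or if a joint passes its speed limit or range.

## Working session

There is one attempt and no reset: what is moved stays moved. The work goes in short steps, each a Python script; the robot and the scene stay as the last script left them, time stands still between calls to the robot, and variables do not carry over. Pictures are saved under pics/ and viewed, about 8 in all and at most 12, crops included, and the job is handed in when it is done.

```bash
mkdir -p pics; ls; cat > h.py <<'E'
from bench import arm
import numpy as np, cv2
from scipy.spatial.transform import Rotation as R
def save(n,im): cv2.imwrite('pics/'+n+'.png',im[:,:,::-1])
def campose(cam,st=None):
    p=arm.camera_params(cam)
    if cam=='wrist':
        T=np.eye(4);T[:3,:3]=R.from_rotvec(st['ee_rot']).as_matrix();T[:3,3]=st['tool_pos']
        return p,T@np.array(p['T_tool_cam'])
    T=np.eye(4);a=np.array(p['attitude'],float)
    T[:3,:3]=a if a.shape==(3,3) else R.from_rotvec(a).as_matrix();T[:3,3]=p['xyz'];return p,T
def ray(cam,uv,st=None):
    p,T=campose(cam,st);f=240/np.tan(np.radians(p['fovy'])/2)
    d=np.array([(uv[0]-p['cx'])/f,-(uv[1]-p['cy'])/f,-1.])
    return T[:3,3],T[:3,:3]@d
def atz(cam,uv,z,st=None):
    o,d=ray(cam,uv,st);return o+d*(z-o[2])/d[2]
E
python3 - <<'E'
from h import *
print(arm.get_state())
for c in ('top','scene','wrist'):
    print(c,arm.camera_params(c)); save(c+'0',arm.capture(c))
Z=dict(lock_hole=.04,pin_grip=.066,pin_shoulder=.04,knob_mid=.065,stand=0,pen_block=0,mug=0,phone=0,stapler=0)
for c in('top','scene'):
  for l,z in Z.items():
    for r in arm.pinpoint(c,l)[:2]: print(c,l,np.round(r['uv']),round(r['confidence'],2),np.round(atz(c,r['uv'],z),4))
E
```

```text
pics
{'time_s': 0.0, 'q': array([ 1.54269133e+00,  4.08555133e-02,  8.38110180e-02, -4.83055165e-04,
       -1.61547952e+00, -3.33684406e-01]), 'joint_velocities': array([-0.00045475, -0.0021798 ,  0.00019017, -0.00061927, -0.00018813,
        0.00213321]), 'tau': array([-8.08144741e-04, -3.68200672e+01,  3.47412264e+01,  6.93219781e+00,
       -5.45029980e-03, -1.46602952e-05]), 'tool_pos': array([0.21218714, 0.56091801, 0.24725038]), 'ee_rot': array([ 3.08858568e+00, -5.64850034e-01, -3.35996182e-04]), 'ft_force': array([-0.74603986,  0.4224953 , -0.27758402]), 'moment': array([ 0.02906113, -0.05106511, -0.01408161]), 'width': 0.08569380677880585}
top {'fovy': 50.32955387306235, 'cx': 324.2520861345132, 'cy': 245.64575078131074, 'xyz': array([0.27718497, 0.04416983, 1.34261768]), 'attitude': array([ 0.11067625, -0.13483529, -1.53793762])}
scene {'fovy': 45.84153387372617, 'cx': 314.6762835343787, 'cy': 240.16530351273275, 'xyz': array([1.36444164, 0.27126657, 0.74076614]), 'attitude': array([0.64445869, 0.83158878, 1.6686879 ])}
wrist {'fovy': 60.21974564013463, 'cx': 321.261680122
[... 941 characters left out ...]
.82 [ 0.2908 -0.2972  0.    ]
scene lock_hole [334. 294.] 0.79 [0.6164 0.1182 0.04  ]
scene lock_hole [194. 187.] 0.41 [ 0.3379 -0.2787  0.04  ]
scene pin_grip [457. 242.] 0.75 [0.4417 0.3249 0.066 ]
scene pin_grip [453. 267.] 0.45 [0.52   0.3207 0.066 ]
scene pin_shoulder [453. 251.] 0.62 [0.4392 0.3204 0.04  ]
scene knob_mid [246. 280.] 0.46 [ 0.6444 -0.0386  0.065 ]
scene stand [282. 303.] 0.71 [ 0.623   0.0204 -0.    ]
scene pen_block [450. 278.] 0.9 [0.473  0.3232 0.    ]
scene mug [451. 352.] 0.55 [0.6695 0.3359 0.    ]
scene phone [288. 226.] 0.84 [ 0.3818 -0.0389  0.    ]
scene stapler [193. 187.] 0.66 [ 0.2781 -0.3127  0.    ]
scene stapler [286. 226.] 0.61 [ 0.3818 -0.0423  0.    ]
```

View images.

View pics/top0.png

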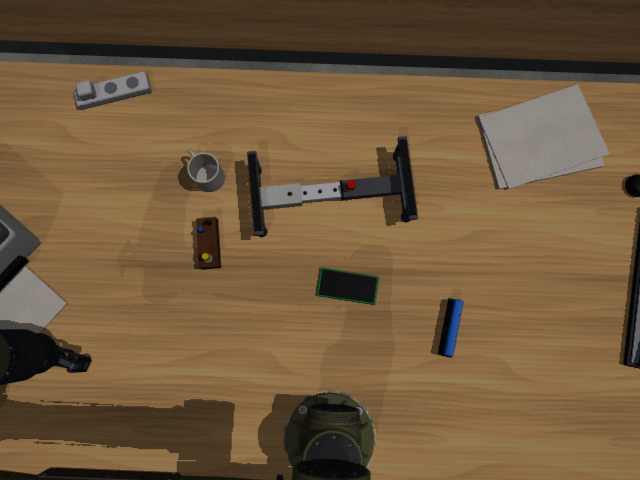

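View pics/scene0.png

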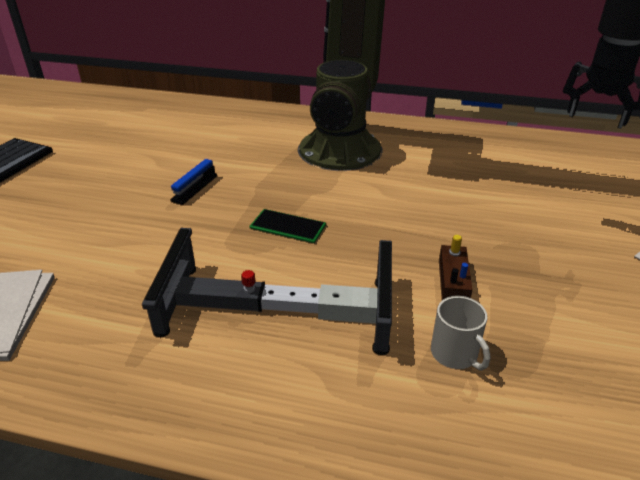

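```bash
cat >> h.py <<'E'
def ori(deg):  # tool down, tool x at deg from world x
    a=np.radians(deg)/2; return np.pi*np.array([np.cos(a),np.sin(a),0])
E
python3 - <<'E'
from h import *
hole=atz('top',(290,194),.04);pin=atz('top',(206,257),.066);kn=atz('top',(351,185),.065)
print(hole,pin,kn)
d=hole-kn; yaw=np.degrees(np.arctan2(d[1],d[0]))-90; print('yaw',yaw)
for n,P,labs in(('pin',pin,{'pin_grip':.066,'pin_shoulder':.04,'lock_pin':.006}),('hole',hole,{'lock_hole':.04}),('knob',kn,{'knob_mid':.065,'knob':.052})):
    arm.move_ptp([P[0],P[1],P[2]+.115],ori(yaw)); arm.hold(.3)
    st=arm.get_state(); im=arm.capture('wrist'); save('w_'+n,im); np.save('st_'+n,[st['tool_pos'],st['ee_rot']])
    print(st['time_s'],st['tool_pos'])
    for l,z in labs.items():
        for r in arm.pinpoint('wrist',l)[:2]: print(l,np.round(r['uv'],1),round(r['confidence'],2),np.round(atz('wrist',r['uv'],z,st),4))
a=[cv2.imread(f'pics/w_{n}.png') for n in('pin','hole','knob')]
cv2.imwrite('pics/w3.png',np.hstack([cv2.resize(x[60:420,190:450],None,fx=1,fy=1) for x in a]))
E
```

```text
[0.61782625 0.12048754 0.04      ] [0.44149619 0.32331603 0.066     ] [ 0.64033077 -0.03739043  0.065     ]
yaw 8.112504088456348
2.625 [0.44120275 0.32388204 0.18102045]
pin_grip [325.1 247.5] 0.74 [0.4397 0.32   0.066 ]
pin_grip [319.3 232. ] 0.5 [0.449  0.3249 0.066 ]
lock_pin [321.9 220.7] 0.61 [0.4406 0.3219 0.006 ]
4.175 [0.61756613 0.1214945  0.15537137]
lock_hole [321.6 246.4] 0.73 [0.6164 0.1198 0.04  ]
5.2667 [ 0.64030254 -0.03647499  0.17985007]
knob_mid [320.4 244.6] 0.66 [ 0.6403 -0.0373  0.065 ]
knob [322.7 238.2] 0.76 [ 0.6406 -0.0387  0.052 ]
knob [320.8 245.7] 0.3 [ 0.6354 -0.0382  0.052 ]
```

View pics/w3.png

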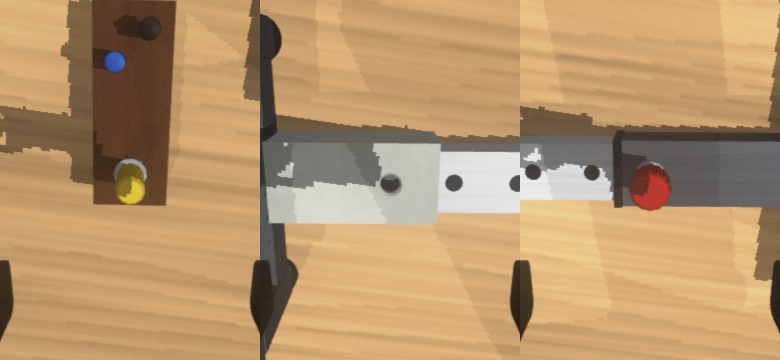

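```bash
cat >> h.py <<'E'
def proj(cam,P,st=None):
    p,T=campose(cam,st);f=240/np.tan(np.radians(p['fovy'])/2)
    q=(np.atleast_2d(P)-T[:3,3])@T[:3,:3]
    return np.c_[p['cx']-f*q[:,0]/q[:,2],p['cy']+f*q[:,1]/q[:,2]]
def cyl(mask,r,z0,z1,st,xy):
    """xy of an upright cylinder whose silhouette has the mask's box centre"""
    n,l,s,c=cv2.connectedComponentsWithStats(mask.astype(np.uint8)); k=1+np.argmax(s[1:,4])
    b=s[k]; m=np.array([b[0]+(b[2]-1)/2,b[1]+(b[3]-1)/2]); t=np.linspace(0,2*np.pi,90)
    xy=np.array(xy[:2],float)
    def c2(xy):
        u=proj('wrist',np.vstack([np.c_[xy[0]+r*np.cos(t),xy[1]+r*np.sin(t),0*t+z] for z in(z0,z1)]),st)
        return (u.min(0)+u.max(0))/2,np.ptp(u,axis=0)
    for _ in range(5):
        e,sz=c2(xy); J=np.c_[c2(xy+[1e-3,0])[0]-e,c2(xy+[0,1e-3])[0]-e]/1e-3
        xy=xy+np.linalg.solve(J,m-e)
    print('box',b,'model size',sz.round(1)); return xy
def ymask(im):
    a=im.astype(int); return (a[...,0]>90)&(a[...,1]>70)&(a[...,2]<a[...,1]*.35)
def rmask(im):
    a=im.astype(int); return (a[...,0]>90)&(a[...,1]<a[...,0]*.4)
E
python3 - <<'E'
from h import *
def ld(n):
    s=np.load(f'st_{n}.npy'); im=cv2.imread(f'pics/w_{n}.png')[:,:,::-1]; return dict(tool_pos=s[0],ee_rot=s[1]),im
st,im=ld('pin'); print('pin',cyl(ymask(im),.009,.044,.080,st,st['tool_pos']), im[245,320])
st,im=ld('knob'); print('knob',cyl(rmask(im),.012,.052,.077,st,st['tool_pos']))
st,im=ld('hole'); m=np.zeros(im.shape[:2],bool); m[230:258,305:338]=im[230:258,305:338].max(2)<80
print('hole',cyl(m,.006,.0399,.04,st,st['tool_pos']))
E
```

```text
box [306 226  29  38 618] model size [31.  45.5]
pin [0.44071636 0.32322407] [136 112  38]
box [303 231  38  39 856] model size [40.9 50. ]
knob [ 0.63727476 -0.03838084]
box [311 238  18  13 176] model size [19.6 18.7]
hole [0.6177125  0.12130099]
```

```bash
cat >> h.py <<'E'
def ymask(im):
    a=im.astype(int); return (a[...,0]>25)&(a[...,2]<a[...,1]*.45)&(a[...,1]>.68*a[...,0])
def rmask(im):
    a=im.astype(int); return (a[...,0]>25)&(a[...,1]<a[...,0]*.45)&(a[...,2]<a[...,0]*.5)
E
python3 - <<'E'
from h import *
def ld(n):
    s=np.load(f'st_{n}.npy'); im=cv2.imread(f'pics/w_{n}.png')[:,:,::-1]; return dict(tool_pos=s[0],ee_rot=s[1]),im
st,im=ld('pin'); print('pin',cyl(ymask(im),.009,.044,.080,st,st['tool_pos'])); a=im
st,im=ld('knob'); print('knob',cyl(rmask(im),.012,.052,.077,st,st['tool_pos'])); b=im
st,im=ld('hole')
for th in(80,100,115):
    m=np.zeros(im.shape[:2],bool); m[225:265,300:342]=im[225:265,300:342].max(2)<th
    print('hole',th,cyl(m,.006,.0399,.04,st,st['tool_pos']))
cv2.imwrite('pics/z.png',cv2.resize(np.hstack([x[205:285,280:360] for x in(a,b,im)])[:,:,::-1],None,fx=3.3,fy=3.3,interpolation=0))
E
```

```text
box [305 224  31  41 960] model size [31.  45.4]
pin [0.4410391  0.32327029]
box [ 301  225   40   45 1014] model size [41. 50.]
knob [ 0.63911504 -0.03752348]
box [311 238  18  13 176] model size [19.6 18.7]
hole 80 [0.6177125  0.12130099]
box [311 238  19  14 205] model size [19.6 18.7]
hole 100 [0.61743745 0.12095199]
box [311 235  20  18 265] model size [19.6 18.7]
hole 115 [0.61811881 0.12074064]
```

View pics/z.png

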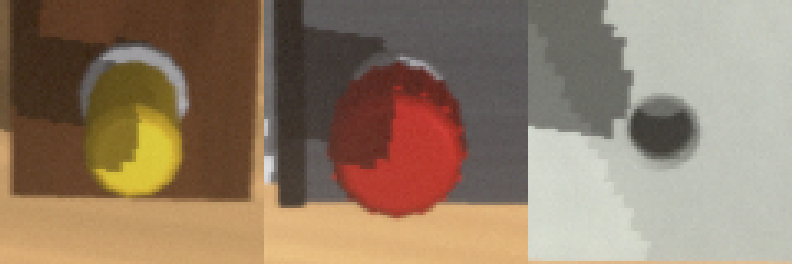

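```bash
python3 - <<'E'
from h import *
def ld(n):
    s=np.load(f'st_{n}.npy'); return dict(tool_pos=s[0],ee_rot=s[1])
t=np.linspace(0,2*np.pi,180)
def ext(n,c,r,z):
    u=proj('wrist',np.c_[c[0]+r*np.cos(t),c[1]+r*np.sin(t),0*t+z],ld(n));return np.r_[u.min(0),u.max(0)].round(1)
c=(.4410,.3233)
print('shoulder top meas 304,218.3,337,-',ext('pin',c,.011,.044))
print('grip base meas row 223.5',ext('pin',c,.009,.044)); print('grip top meas bottom 264.2, cols 305,335.5',ext('pin',c,.009,.080))
h=(.6177,.1211); print('hole meas ~310.5,233.5,331.5,255.5',ext('hole',h,.0063,.04))
E
```

```text
shoulder top meas 304,218.3,337,- [303.5 218.4 336.7 250.2]
grip base meas row 223.5 [306.5 221.3 333.7 247.4]
grip top meas bottom 264.2, cols 305,335.5 [304.4 237.4 335.5 266.8]
hole meas ~310.5,233.5,331.5,255.5 [309.5 234.3 330.1 253.9]
```

```bash
python3 - <<'E'
from h import *
o=ori(8.1); g=.065
arm.move_gripper(.04,f_grip=40)
arm.move_ptp([.441,.3233,.15],o)
arm.servo_line([.441,.3233,g],rate=.12)
arm.move_gripper(.0,f_grip=40); s=arm.get_state(); print('grip',s['width'],s['tool_pos'],s['ft_force'].round(1))
arm.servo_line([.441,.3233,.20],rate=.15)
arm.move_ptp([.6176,.1204,.20],o)
arm.servo_line([.6176,.1204,g+.042],rate=.12); arm.hold(.3)
s=arm.get_state(); print(s['time_s'],s['width'],s['tool_pos'],s['ft_force'].round(1))
im=arm.capture('wrist'); save('ins',im); np.save('st_ins',[s['tool_pos'],s['ee_rot']])
sc=arm.capture('scene')
cv2.imwrite('pics/ins2.png',np.hstack([im[120:420,150:490],cv2.resize(sc[200:350,270:420],None,fx=2,fy=2)])[:,:,::-1])
E
```

```text
grip 0.01653742945003746 [0.4414737  0.32377426 0.06621849] [-0.3 -0.5  3.9]
11.9583 0.016733926327659184 [0.61780011 0.12045781 0.10753087] [-0.3  0.3 -1.2]
```

View pics/ins2.png

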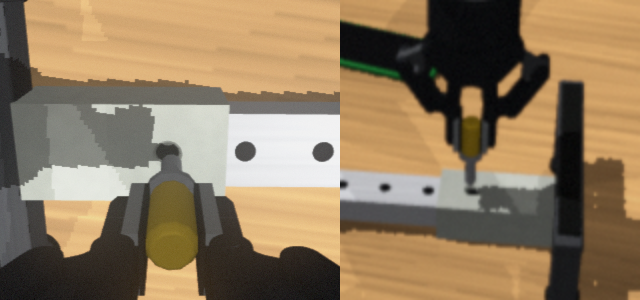

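```bash
python3 - <<'E'
from h import *
s=np.load('st_ins.npy'); st=dict(tool_pos=s[0],ee_rot=s[1])
print('hole',proj('wrist',[[.6176,.1204,.04],[.6176,.1204,.047],[.6178,.12046,.1]],st))
im=cv2.imread('pics/ins.png'); cv2.imwrite('pics/insz.png',cv2.resize(im[240:330,280:370],None,fx=6,fy=6,interpolation=0))
E
```

```text
hole [[318.7843408  274.07741926]
 [318.70795392 279.50127195]
 [317.82427873 335.59498644]]
```

View pics/insz.png

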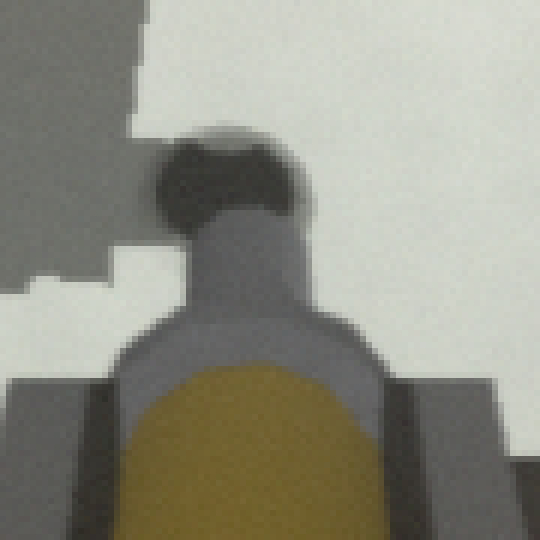

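```bash
python3 - <<'E'
from h import *
x,y=.6174,.1217
arm.servo_line([x,y,.107],rate=.05)
hit=arm.servo_line([x,y,.0665],rate=.04,force_limit=10); s=arm.get_state(); print(hit,s['tool_pos'],s['ft_force'].round(1),s['moment'].round(2),s['width'],s['time_s'])
if s['tool_pos'][2]<.072:
    arm.servo_line([x,y,.0640],rate=.02,force_limit=15); arm.hold(.2); s=arm.get_state(); print(s['tool_pos'],s['ft_force'].round(1),s['width'],s['time_s'])
E
```

```text
False [0.61749874 0.12168134 0.06675075] [-0.3 -0.1 -0.4] [-0.04 -0.02  0.02] 0.016927942201723545 13.4667
[0.61786334 0.12170601 0.06618159] [-2.1  1.4  5.3] 0.01660769823140287 13.875
```

```bash
python3 - <<'E'
from h import *
o=ori(8.1)
arm.move_gripper(.045); p=arm.get_state()['tool_pos']
arm.servo_line([.6176,.1217,.15],rate=.15)
arm.move_ptp([.6398,-.0367,.15],o); arm.hold(.2)
s=arm.get_state(); im=arm.capture('wrist'); sc=arm.capture('scene')
print('knob',cyl(rmask(im),.012,.052,.077,s,s['tool_pos']),s['tool_pos'])
cv2.imwrite('pics/chk.png',np.hstack([im[100:400,150:490],cv2.resize(sc[230:330,220:370],None,fx=3,fy=3)])[:,:,::-1])
arm.servo_line([.6398,-.0367,.064],rate=.12,force_limit=10)
s=arm.get_state(); print(s['tool_pos'],s['ft_force'].round(1),s['time_s'])
E
```

```text
box [ 303  239   43   52 1329] model size [46.6 57.6]
knob [ 0.63887382 -0.03858476] [ 0.63973192 -0.03573087  0.14967306]
[ 0.64040595 -0.03671603  0.06509571] [ 0.  -0.2  1. ] 16.825
```

View pics/chk.png

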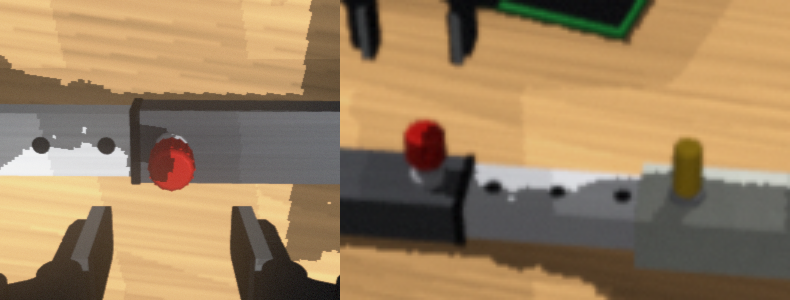

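The pin is home: its shoulder sits on the socket at crop position (687,195). The knob is midway between the jaws, at column 172.

```bash
python3 - <<'E'
from h import *
def pr(t): s=arm.get_state(); print(t,s['tool_pos'].round(4),s['ft_force'].round(1),round(s['width'],4),round(s['time_s'],1)); return s
arm.move_gripper(0,f_grip=60); s=pr('grip'); p=s['tool_pos'].copy(); np.save('p0',p)
out=np.array([.1405,-.9901,0])
arm.servo_line(p+[0,0,.0115],rate=.04); s=pr('up')
a=p+[0,0,.0115]
arm.servo_line(a+out*.015,rate=.05,force_limit=15); s=pr('slid15')
E
```

```text
grip [ 0.6405 -0.0365  0.0655] [-1.3  1.8  5.9] 0.022 17.2
up [ 0.6403 -0.0365  0.0756] [ 5.2 -0.4 -7.6] 0.0221 17.6
slid15 [ 0.6423 -0.0509  0.0761] [ 4.5  2.7 -8. ] 0.0219 18.1
```

```bash
python3 - <<'E'
from h import *
p=np.load('p0.npy'); out=np.array([.1405,-.9901,0])
def pr(t):
    s=arm.get_state(); d=s['tool_pos']-p; print(t,'slid',round(d@out*1e3,2),'up',round(d[2]*1e3,2),s['ft_force'].round(1),round(s['width'],4),round(s['time_s'],1)); return d
a=p+[0,0,.0115]
arm.servo_line(a+out*.0403,rate=.05,force_limit=15); arm.hold(.2); pr('slid')
arm.servo_line(p+out*.0403+[0,0,.006],rate=.03); arm.hold(.2); pr('low6')
save('low6',arm.capture('wrist'))
E
```

```text
slid slid 40.29 up 11.36 [ 0.7  1.4 -8.4] 0.0218 18.9
low6 slid 40.32 up 6.0 [-1.   2.5 -7.3] 0.0222 19.5
```

```bash
python3 - <<'E'
from h import *
p=np.load('p0.npy'); out=np.array([.1405,-.9901,0])
def pr(t):
    s=arm.get_state(); d=s['tool_pos']-p; print(t,'slid',round(d@out*1e3,2),'up',round(d[2]*1e3,2),s['ft_force'].round(1),round(s['width'],4),round(s['time_s'],1)); return d
for z in(.002,0,-.0015):
    arm.servo_line(p+out*.0403+[0,0,z],rate=.03,force_limit=15); arm.hold(.3); pr(z)
im=arm.capture('wrist'); s=arm.get_state(); sc=arm.capture('scene')
cv2.imwrite('pics/end.png',np.hstack([im[100:400,150:490],cv2.resize(sc[230:330,220:370],None,fx=3,fy=3)])[:,:,::-1])
E
```

```text
0.002 slid 40.33 up 2.02 [-3.3  0.9 -4.6] 0.0217 20.1
0 slid 40.38 up 0.17 [-5.3  1.8 -3.4] 0.0217 20.7
-0.0015 slid 40.7 up 0.11 [-8.   1.5  2.9] 0.0219 21.2
```

View pics/end.png

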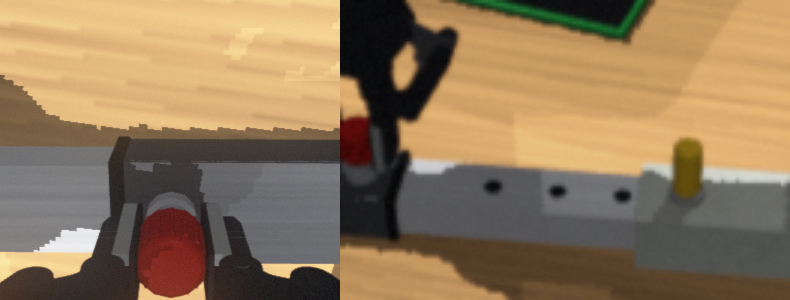

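```bash
python3 - <<'E'
from h import *
im=arm.capture('wrist'); sc=arm.capture('scene')
cv2.imwrite('pics/end2.png',np.hstack([cv2.resize(im[200:380,150:300],None,fx=2.5,fy=2.5),cv2.resize(sc[255:330,320:390][:75],(420,450))])[:,:,::-1])
s=arm.get_state(); print(s['time_s'],s['ft_force'])
for l in('lock_hole','knob_mid','pin_shoulder','stand'): print(l,[(np.round(r['uv']),round(r['confidence'],2)) for r in arm.pinpoint('scene',l)[:2]])
E
```

```text
21.4083 [-7.11510345  2.10945633  2.58822285]
lock_hole [(array([337., 292.]), 0.96)]
knob_mid [(array([226., 277.]), 0.66)]
pin_shoulder [(array([334., 292.]), 0.52)]
stand [(array([282., 302.]), 0.8)]
```

View pics/end2.png

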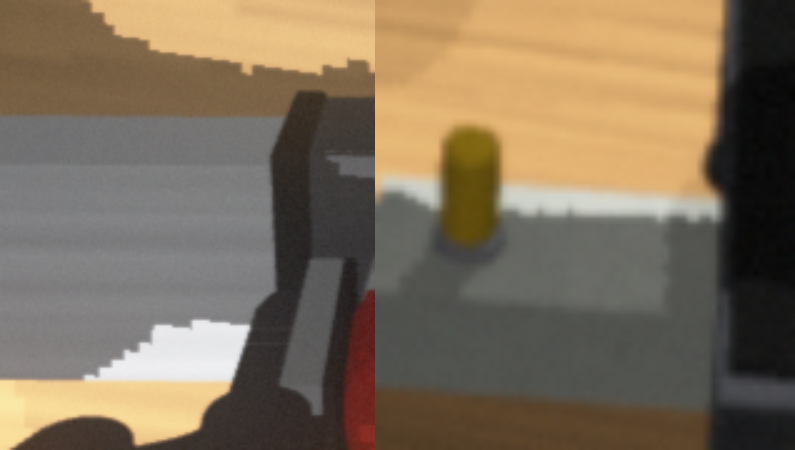

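```bash
python3 - <<'E'
from h import *
p=np.load('p0.npy'); out=np.array([.1405,-.9901,0]); t=np.linspace(0,6.28,90)
s=arm.get_state(); sc=arm.capture('scene'); s0=cv2.imread('pics/scene0.png')[:,:,::-1]
def box(im):
    m=rmask(im); m[:250]=0;m[310:]=0;m[:,:190]=0;m[:,290:]=0
    n,l,q,c=cv2.connectedComponentsWithStats(m.astype(np.uint8)); return q[1+np.argmax(q[1:,4])]
def pred(c,up):
    u=proj('scene',np.vstack([np.c_[c[0]+.012*np.cos(t),c[1]+.012*np.sin(t),0*t+z+up] for z in(.052,.077)]));return np.r_[u.min(0),u.max(0)].round(1)
print('start',box(s0),pred(p,0)); c=p+out*.0403
print('now',box(sc),'down',pred(c,0),'9mm',pred(c,.009))
print(s['ft_force'],s['tool_pos']-p)
E
```

```text
start [242 270  13  17 185] [240.9 269.  255.2 288.2]
now [219 269  12  16 166] down [218.9 267.6 233.6 286.7] 9mm [218.4 263.8 233.1 283. ]
[-7.16463471  2.70779057  2.24447932] [ 5.72345098e-03 -4.02775970e-02  8.90393181e-05]
```

```bash
python3 -c "
from h import *
arm.finish_job(); print(arm.get_state()['time_s'])"
```

```text
the job is handed in; nothing more can be done
the job is handed in; nothing more can be done
```

The job is handed in at about 21 s on the robot's clock, well under the 58 s limit. The lock pin is home and released, the right foot is one hole further out, and the gripper still holds the red knob with the lock down.

- **Lock pin:** The first look over the hole showed the pin about 1.3 mm off, so I shifted it before lowering. It went in with almost no resistance and stopped at the height where its shoulder rests on the socket. The pictures after letting go show the shoulder on the socket.
- **Right foot:** I pulled the knob up about 11 mm, slid it 40.3 mm outwards and lowered it back to within 0.1 mm of its starting height. The upward pull needed fell from 8.4 N to 3.4 N as it went down, as the spring should. The last scene picture matches a lowered knob, not one resting 9 mm up between holes. The holes in the cross tube stayed at the same pixels, so the tube was not dragged.
- **One check that disagreed:** I expected the hole the lock came out of to show on the uncovered stretch of tube, but no hole is visible there. The travel, height and force readings all say the lock dropped into the next hole, so I went by those.
- **Final hold:** The arm is left with about 7 N of sideways force and 2 N of downward push on the knob. I never touched the mug, stapler or phone, but I did not measure their positions again at the end.

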